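Clamp the chip test box and hold the collar home

TASK

Gently lower the open lid of the blue chip test box until it is fully closed with the steel post standing up through its window. Then fit the knurled collar over the post, turn it until its hidden keyways drop over the post's three brass pins, push it fully home against the spring ring, and finish while still holding it pushed home; leave the other things on the bench where they are.

Things in the scene. Friction and masses are not known exactly. Their poses are not given: they have to be found in the camera images.
- test_box: blue open-topped tray, 165 (x) x 110 (y) x 40 mm high, fixed to the bench; origin at the centre of its underside, z up. Hinge axis of the lid is parallel to its y, at x = +75 mm, z = 43 mm; the side with the red finger lip is its -x side. Its yaw is within about 0.3 rad of the world's
- lid (a joint): angle of the lid in rad: 0 closed, positive open (-x end up); starts 0.7 to 1.1. Aluminium plate, 6 mm thick, reaching 171 mm from the hinge axis, top face 3 mm above the axis (46 mm above the bench when shut). A stiff hinge holds it where it is left; about 3 N down on the lip closes it. A 40 mm window centred 110 mm from the axis lets the post through
- lid_lip (a point): middle of the red finger lip on the upper face of the lid, 155 mm from the hinge axis; the lip plate is 60 mm wide, and 30 mm of it along the lid is free to be pushed on
- spring_ring (a joint): travel in m of the brass ring (54 mm outside, 36 mm inside diameter) on the lid round the window: 0 relaxed (its top 14 mm above the lid's upper face), 0.008 pressed down to its stop (top 6 mm above); about 3 N to start, 10 N at the stop. It springs back when let go
- post_top (a point): tip of the fixed upright steel post, 86 mm above the bench, at x = -35 mm, y = 0 of the test box. Post 16 mm diameter, its top 8 mm tapering to 6 mm. Three brass pins, flat-topped, 5.5 mm wide, 5 mm high, a third of a turn apart, stick out level to 14 mm from the axis, their tops 17 mm below the tip; their direction varies
- collar_mid (a point): centre (half-way up) of the loose knurled dark steel collar with an orange disc on its closed top: 50 mm diameter, 42 mm high, 0.12 kg, standing open end down on the bench; z is its axis, up. Out of line the collar rests on the pins (this point 4 mm above post_top); in line it drops 9 mm onto the spring ring and is home 8 mm lower still (13 mm below post_top)
- collar_foot (a point): centre of the collar's open underside. The bore is 19 mm wide over the lowest 8 mm (a keyed flange), wider above. Three keyways in the flange, a third of a turn apart, hidden from outside, let the pins through within about 0.13 rad; their direction in the collar is not told and must be felt for by turning under a light push
- cutters: side cutters with red handles, bystander lying flat, 135 x 39 x 11 mm
- tin: yellow round tin, bystander, 59 mm diameter, 21 mm high
- driver: small blue screwdriver, bystander lying flat, 145 mm long, 18 mm high
- bottle: small amber bottle with a black cap, bystander, 34 mm diameter, 85 mm high
Mind the look-alikes: they are no part of the job. Leave any red or turquoise look-alike of the part that bears collar_mid alone.

How it is judged:
By the outcome, as a careful person would: the job done as asked, in the order asked, and still so for the second after the job is handed in, while the arm keeps its last pose, push and grip.
It also fails if it takes over 64 s, if anything falls off the work surface, if the arm or the gripper's body presses on something with over 40 N, if the wrist force passes 120 N, or if a joint passes its speed limit or range.

ROBOT

A 6-joint arm with a two-finger parallel gripper is mounted at the origin on a cart in front of the work surface, level with it; the furniture and walls round the work are solid. World frame = base frame: x ahead of the robot, y to its left, z up, the work surface at z = 0. Lengths are in mm, angles in rad, forces in N, time in s.
With the tool pointing down it reaches from about 400 to 825 mm from the base axis. Payload 7 kg.
Tool frame: the origin (TCP) lies between the finger pads; the fingertips stand 17 mm ahead of it and the grasp point (between the pads) lies 2 mm behind it; z points along the fingers, y is the line along which they close (so a half turn about z gives the same grasp; the last joint's range is limited). The gripper opens to 85 mm and grips with 20 to 120 N. Pads are 22 mm wide; open, the fingers measure 114 mm over their backs; the gripper's body (76 mm by 85 mm) begins 54 mm behind the grasp point. The pads swing forward as they close: fully open they stand 13 mm farther back than shut.
Start: joints at [1.457, 0.359, 0.012, 0, -1.224, -0.288], TCP at [263.982, 621.215, 248.302] pointing down, gripper open.
Joint ranges: [-3.07, 3.07], [-1.43, 2.12], [-1.02, 1.25], [-3.03, 1.67], [-3.05, -0], [-3.03, 3.03]. Speed limits (rad/s): [2.39, 2.39, 3.01, 3.14, 3.14, 3.14].

INTERFACE

Orientations are given as a 3x3 rotation matrix whose columns are the frame's x, y, z axes.
In Python, from rig import * gives the robot as it stands. Calls block until the motion is done:
- reach(position, orientation): joint-space move of the TCP to a pose.
- move_l(position, ori=None, speed=150, stop_force=None): straight line of the TCP; ori=None keeps the orientation; speed is the mean speed in mm/s. With stop_force (N) it stops when the force on the tool has changed by that much, and returns True; else False.
- move_joints(angles): joint-space move.
- gripper_open() and close_gripper(squeeze=None): open the fingers fully, or close them until they stop; squeeze is the grip in N (None keeps the last).
- wait(seconds).
- ik(position, orientation): joint angles nearest the present ones, or None.
- snapshot(name): name is "side" or "top"; returns a dict with "pixels" (400x640x3 uint8, blue, green, red), "range_z" (400x640 float32, mm along the optical axis (not along the pixel's ray), 0 where there is no reading), "fx", "fy", "cx", "cy" (pixels), "origin" and "orientation" of the camera in the world. Camera axes: x right, y down, z forward; pixel columns grow to the right and rows downward; lengths in mm; the calibration is good to about 2 mm. A picture is of the moment at which its call begins.
A pose or a line that the arm cannot do raises PlanningError and nothing moves.
- hand_in(): hands the job in; it is judged then, once.
Trained networks look in the newest picture that a camera, given by its name, has taken for a name from the list of things; names that differ only in an ending like _2 or _b are one class to them, and where a whole thing is asked for, a point or a joint stands for the part that bears it (a point fixed in the world has none). Each returns a list of dicts, best first, with "score" (0 to 1); they miss things now and then, are a little off and sometimes report something else, mostly with a low value. They report only what shows in the picture. A call takes as long as a camera call. They do not tell look-alikes from the thing itself.
- silhouettes(name, camera): "mask" (400x640 bool, what is visible of it) and "box" ([left, top, right, bottom] in pixels, round what is visible of it).
- pinpoint(name, camera): "xy" ([column, row] in pixels: a listed point, or the origin of a listed thing).
Readings, each from a call of its own:
- read_time(): time.
- read_q(): joint angles.
- read_dq(): joint speeds.
- read_tau(): joint torques, N m.
- read_tcp_pos(): TCP position.
- read_orientation(): TCP orientation.
- read_force(): force on the tool from outside, world axes, zero at the start.
- read_ft_torque(): the same for the moment, N m.
- read_opening(): finger opening in mm.
- read_gripper_force(): force on a finger pad.
Only numpy, scipy, OpenCV 4.12 (cv2) and the standard library are available. Lean on these libraries where they do the work, as an engineer would, in place of code of your own. Each camera call takes 0.05 s, during which the arm holds its last target. There are 200 camera calls.

## Working session

There is one attempt and no reset: what is moved stays moved. The work goes in short steps, each a Python script; the robot and the scene stay as the last script left them, time stands still between calls to the robot, and variables do not carry over. Pictures are saved under pics/ and viewed, at most 10 in all, crops included, and the job is handed in when it is done.

```bash
mkdir -p pics; ls; cat > h.py <<'E'
from rig import *
import numpy as np, cv2
def world(s,u,v,z=None):
    z=s["range_z"][int(round(v)),int(round(u))] if z is None else z
    p=np.array([(u-s["cx"])/s["fx"]*z,(v-s["cy"])/s["fy"]*z,z])
    return np.array(s["orientation"])@p+np.array(s["origin"])
def onplane(s,u,v,h):
    d=np.array(s["orientation"])@np.array([(u-s["cx"])/s["fx"],(v-s["cy"])/s["fy"],1]); o=np.array(s["origin"])
    return o+d*(h-o[2])/d[2]
def cloud(s):
    z=s["range_z"]; v,u=np.mgrid[:400,:640]
    p=np.stack([(u-s["cx"])/s["fx"]*z,(v-s["cy"])/s["fy"]*z,z],-1)
    return p@np.array(s["orientation"]).T+np.array(s["origin"])
def rot(yaw,pitch=0):
    "tool down, tool y axis at yaw+90deg of world x"
    c,s=np.cos(yaw),np.sin(yaw)
    return np.array([[c,s,0],[s,-c,0],[0,0,-1.]])
E
python3 - <<'E'
from h import *
np.set_printoptions(precision=1,suppress=True)
for c in("top","side"):
    s=snapshot(c); cv2.imwrite(f"pics/{c}0.png",s["pixels"])
    print(c,s["origin"],s["fx"],np.array(s["orientation"]).tolist())
    for n in("test_box","lid_lip","post_top","collar_mid","lid","spring_ring"):
        for f in (pinpoint,):
            for d in f(n,c)[:4]:
                u,v=d["xy"]; 
                print(n,round(d["score"],2),np.array([u,v]),world(s,min(max(u,0),639),min(max(v,0),399)))
E
```

```text
pics
top [ 210.1 -210.7 1302.4] 412.3189720501554 [[0.05542715349774403, -0.9745574753568068, 0.21717632900780026], [-0.9984608303968385, -0.053675304974109404, 0.013961797849556984], [-0.001949568771055147, -0.21761592051617717, -0.976032535482042]]
test_box 0.85 [327.9 202.1] [ 503.5 -224.8    9.3]
lid_lip 0.59 [333.2 207.4] [ 456.1 -239.1  153.4]
post_top 0.46 [328.4 211.8] [ 442.  -226.   156.4]
collar_mid 0.81 [417.3 220.8] [ 451.2 -503.4   45.4]
collar_mid 0.53 [365.9 193.7] [ 528.5 -342.    46.6]Traceback (most recent call last):
  File "<stdin>", line 8, in <module>
ValueError: it knows: bottle, collar_foot, collar_mid, cutters, driver, lid_lip, post_top, test_box, tin
```

```bash
python3 - <<'E'
from h import *
np.set_printoptions(precision=1,suppress=True)
s=snapshot("side"); cv2.imwrite("pics/side0.png",s["pixels"])
print(s["origin"],s["fx"],np.array(s["orientation"]).tolist())
for n in("test_box","lid_lip","post_top","collar_mid"):
  for d in pinpoint(n,"side")[:4]:
    u,v=d["xy"]; print(n,round(d["score"],2),np.array([u,v]),world(s,min(max(u,0),639),min(max(v,0),399)))
E
```

```text
[-121.5 -517.   682.1] 389.5512550541054 [[0.4666974271874252, -0.6077879884874517, 0.6424852313532312], [-0.8844167650999988, -0.32130223035203964, 0.3384846560493672], [0.0007050295679274486, -0.7261946280586093, -0.6874888108995857]]
test_box 0.94 [337.2 208.4] [ 468.  -235.2   35.7]
test_box 0.57 [469.2 228.8] [ 578.2 -525.9    6.6]
lid_lip 0.8 [331.9 171.1] [ 499.7 -204.   114.1]
post_top 0.74 [381.4 286. ] [ 332.9 -404.2   10.2]
post_top 0.65 [333.9 191.1] [ 547.3 -186.6    6.7]
collar_mid 0.76 [407.5 237.6] [ 453.  -413.1   42.1]
collar_mid 0.75 [446.6 255.3] [ 446.  -501.    40.6]
collar_mid 0.66 [390.1 208.2] [ 520.1 -347.1   42.6]
```

View pics/top0.png

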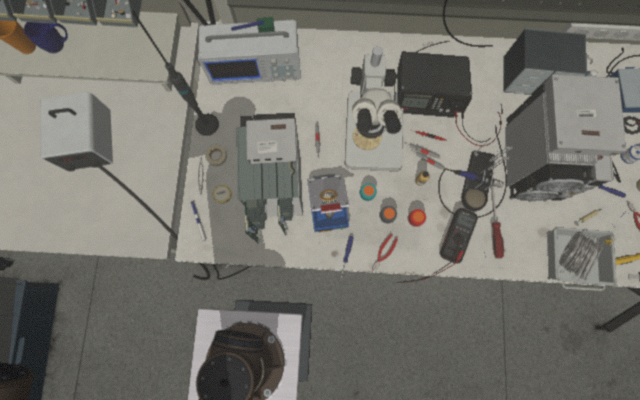

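View pics/side0.png

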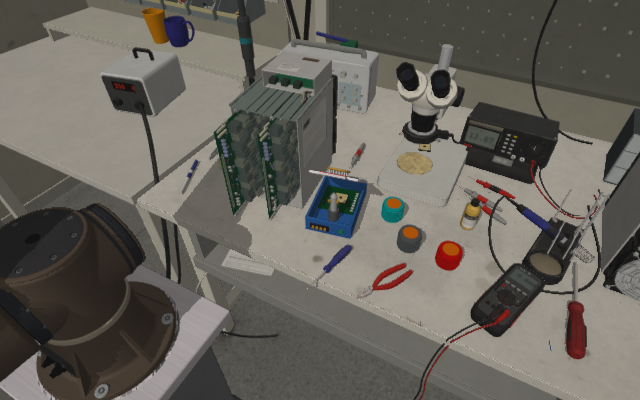

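The look-alikes for the collar, by pixel (top view / side view):
- teal: (368,191) / (392,208)
- dark grey with orange disc: (388,213) / (409,238)
- red: (417,217) / (449,255)

By the description I choose the dark grey one. The box is at (330,203) / (337,208), with the rack just to its left. Next I measure and check the choice in a crop.

```bash
python3 - <<'E'
from h import *
np.set_printoptions(precision=1,suppress=True)
crops=[]
for c,b in(("side",(290,150,430,260)),("top",(295,160,435,270))):
    s=snapshot(c); P=cloud(s); np.savez(f"{c}.npz",P=P,px=s["pixels"])
    crops.append(cv2.resize(s["pixels"][b[1]:b[3],b[0]:b[2]],None,fx=5,fy=5,interpolation=cv2.INTER_CUBIC)[:,:])
    for d in silhouettes("collar_mid",c):
        m=d["mask"]; q=P[m]; q=q[abs(q[:,2]-42)<6]
        print(c,"collar",round(d["score"],2),d["box"],(cv2.minEnclosingCircle(q[:,:2].astype(np.float32)) if len(q) else None),q.mean(0) if len(q) else 0,s["pixels"][m].mean(0))
    for n in("bottle","driver","cutters"):
        for d in silhouettes(n,c)[:1]: q=P[d["mask"]]; print(n,round(d["score"],2),np.median(q,0))
    for d in silhouettes("test_box",c)[:1]:
        m=d["mask"]; q=P[m]; 
        rim=q[abs(q[:,2]-40)<3]; print("rim",len(rim),cv2.minAreaRect(rim[:,:2].astype(np.float32)))
        al=q[q[:,2]<60]; print("low",cv2.minAreaRect(al[:,:2].astype(np.float32)))
        l=q[(q[:,2]>60)]; print("hi",len(l),l.min(0),l.max(0))
        if len(l)>50:
            for k in range(4):
                mu=np.median(l,0); n=np.linalg.svd(l-l.mean(0),full_matrices=0)[2][2]; r=(l-l.mean(0))@n; l=l[abs(r)<max(3,1.5*r.std())]
            n*=np.sign(n[2]); print("lid n",n*100,"ang",np.arccos(n[2]),"yaw",np.arctan2(-n[1],-n[0]),l.mean(0),l.shape)
    Q=P[...,:2]; 
    k=(P[...,0]>300)&(P[...,0]<800)&(P[...,1]>-160)&(P[...,1]<150)&(P[...,2]>60)&(P[...,2]<600); r=P[k]; print("rack",r.min(0),r.max(0))
h=cv2.hconcat(crops); cv2.imwrite("pics/c.png",cv2.resize(h,(800,int(800*h.shape[0]/h.shape[1]))))
cv2.imwrite("pics/c.png",cv2.resize(cv2.vconcat([cv2.resize(x,(700,550))[:300] if 0 else x for x in crops]),(382,600)) if 0 else cv2.resize(h,(800,314)))
E
```

```text
side collar 0.96 [434.1, 242.0, 463.0, 270.2] ((464.1431579589844, -503.6780700683594), 25.50626564025879) [ 462.2 -504.2   41.8] [ 12.7  34.  147. ]
side collar 0.88 [378.4, 196.9, 404.6, 222.3] ((540.4119873046875, -348.2232360839844), 25.62751579284668) [ 537.4 -348.5   41.8] [ 85.1 103.8  54.3]
side collar 0.58 [396.5, 224.7, 424.0, 253.5] ((470.1290588378906, -412.7601013183594), 25.290727615356445) [ 467.3 -413.1   41.8] [53.4 70.7 91.3]
side collar 0.35 [310.1, 165.2, 369.2, 185.6] ((567.802734375, -207.66403198242188), 54.10052490234375) [ 577.4 -222.3   41.4] [124.1 133.  148.6]
bottle 0.96 [ 580.9 -517.3   49.5]
driver 0.88 [ 346.6 -291.7   14. ]
cutters 0.94 [ 358.3 -409.6    9. ]
rim 347 ((499.92645263671875, -220.68069458007812), (175.6814422607422, 109.99340057373047), 10.692695617675781)
low ((530.3447875976562, -204.6558837890625), (250.72247314453125, 132.4376678466797), 12.175935745239258)
hi 308 [-121.5 -517.    62.6] [ 563.  -179.8  682.1]
lid n [64.2 11.8 75.8] ang 0.7108501794033087 yaw -2.9596194473422877 [ 428.7 -253.2  172.7] (201, 3)
rack [ 355.5 -146.1   60. ] [702.7  31.7 304.3]
top collar 0.64 [211.4, 186.3, 236.8, 205.1] None 0 [ 98.7 117.3 122.3]
top collar 0.62 [408.9, 210.1, 425.2, 225.9] ((464.3507995605469, -505.356689453125), 24.942760467529297) [ 463.7 -505.1   43. ] [ 60.5  80.5 157.7]
top collar 0.57 [358.6, 184.0, 375.4, 202.6] ((540.2340698242188, -349.30120849609375), 25.511402130126953) [ 539.3 -349.1   42.9] [ 99.4 117.6 115. ]
top collar 0.47 [385.2, 204.6, 398.0, 222.6] ((469.5122985839844, -414.90875244140625), 24.92880630493164) [ 469.4 -414.4   43.2] [ 73.8  92.9 126.2]
bottle 0.72 [ 584.7 -513.9   65.4]
driver 0.47 [ 359.  -294.3   16.4]
cutters 0.5 [ 355.  -408.5   10. ]
rack [ 356.  -160.    60.6] [698.7  36.4 307.7]
```

View pics/c.png

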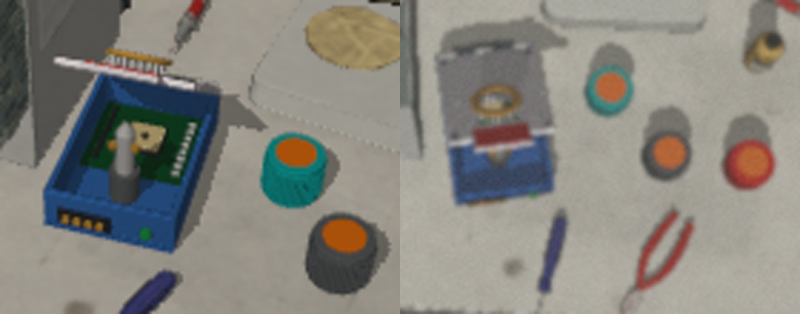

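The crop confirms the choice: dark grey collar with orange disc, centre about (470,-414). The lid is open, showing its red lip, ring and window, and the post stands in the box. I'll fit the box and lid geometry from the saved clouds, then start the transit.

```bash
python3 - <<'E'
from h import *
np.set_printoptions(precision=3,suppress=True)
for c in("top","side"):
    D=np.load(f"{c}.npz"); P=D["P"].reshape(-1,3); px=D["px"].reshape(-1,3).astype(int)
    k=(P[:,0]>380)&(P[:,0]<620)&(P[:,1]>-300)&(P[:,1]<-165)
    blue=k&(px[:,0]>px[:,2]+40)&(px[:,0]>px[:,1]+20)&(P[:,2]>36)&(P[:,2]<44)
    print(c,"bluerim",blue.sum(),cv2.minAreaRect(P[blue][:,:2].astype(np.float32)))
    red=k&(px[:,2]>px[:,0]+35)&(px[:,2]>px[:,1]+35)&(P[:,2]>60)
    print("red",red.sum(),P[red].mean(0) if red.any() else 0)
    l=P[k&(P[:,2]>70)&(P[:,1]<-170)]
    if c=="top":
        rng=np.random.default_rng(0);best=0
        for _ in range(500):
            a=l[rng.choice(len(l),3,False)]; n=np.cross(a[1]-a[0],a[2]-a[0]); n/=np.linalg.norm(n)+1e-9
            m=abs((l-a[0])@n)<2
            if m.sum()>best: best=m.sum();B=m
        q=l[B];n=np.linalg.svd(q-q.mean(0),full_matrices=0)[2][2];n*=np.sign(n[2])
        print("lid",len(l),len(q),n,"theta",np.arccos(n[2]),"yaw",np.arctan2(n[1],n[0]),"c",q.mean(0),q.min(0),q.max(0))
    # tops of scene near the path
    k=(P[:,0]>200)&(P[:,0]<560)&(P[:,1]>-600)&(P[:,1]<700)&(P[:,2]>200)&(P[:,2]<700)
    print("tall",P[k].min(0),P[k].max(0))
s=snapshot("side"); print("post tip guess",onplane(s,333.8,192.5,86),pinpoint("post_top","side"))
print("lip side",pinpoint("lid_lip","side"))
print(read_q(),read_tcp_pos(),read_time())
E
```

```text
top bluerim 92 ((442.66082763671875, -234.84454345703125), (55.844520568847656, 105.60517883300781), 12.144743919372559)
red 108 [ 458.829 -230.995  147.604]
lid 927 628 [0.648 0.126 0.751] theta 0.7207593922228759 yaw 0.19170863001840596 c [ 494.617 -224.235  115.303] [ 440.147 -281.561   70.197] [ 552.404 -170.365  162.095]
tall [ 226.691 -145.385  200.181] [559.977 578.983 316.583]
side bluerim 339 ((489.17791748046875, -222.62612915039062), (153.93191528320312, 110.12275695800781), 10.81141471862793)
red 48 [ 460.802 -228.077  144.881]
tall [ 355.488 -146.057  200.016] [559.99   28.973 303.121]
post tip guess [ 464.422 -227.321   86.   ] [{'xy': [332.6, 193.0], 'score': 0.75}]
lip side [{'xy': [333.5, 172.0], 'score': 0.7}, {'xy': [337.9, 207.1], 'score': 0.48}]
[ 1.457  0.359  0.012 -0.    -1.224 -0.288] [263.957 621.228 248.295] 1.25
```

```bash
cat >> h.py <<'E'
YAW=0.19; POST=np.array([464.5,-227.5])
EX=np.array([np.cos(YAW),np.sin(YAW)]); HINGE=POST+110*EX
def arc(th,s,t,gap=0):
    "TCP for the tip's -x corner at lid coords s,t(+gap)"
    a=-s*np.cos(th)+(t+gap)*np.sin(th)+11; z=43+s*np.sin(th)+(t+gap)*np.cos(th)
    return np.r_[HINGE+a*EX,z+17]
E
python3 - <<'E'
from h import *
np.set_printoptions(precision=3,suppress=True)
p=np.array(read_tcp_pos()); R0=np.array(read_orientation())
R=rot(YAW)
if ik(p,R) is None: print("no")
move_l([p[0],p[1],450],speed=250)
u=p[:2]/np.linalg.norm(p[:2]); 
reach([u[0]*500,u[1]*500,450],R0)
q=np.array(read_q()); print(q)
tgt=arc(0.72,158,3,30)
sols=[]
for y in(YAW,YAW+np.pi):
    s=ik([tgt[0],tgt[1],450],rot(y)); print(y,s)
    if s is not None: sols.append(np.array(s))
s=min(sols,key=lambda s:abs(s[5])); move_joints(s)
close_gripper()
print(tgt,read_tcp_pos(),read_opening(),read_force(),read_time())
E
```

```text
[ 1.563 -0.004  0.008 -0.    -1.583 -0.394]
0.19 [ 2.347 -1.317  0.078  0.    -2.966 -0.587]
3.331592653589793 [-0.063  0.062  0.078  0.    -1.586 -1.318]
[ 488.043 -222.972  188.992] [ 488.072 -222.986  449.962] 0.022315439365949232 [ 0.349 -0.301  0.225] 6.3333
```

```bash
python3 - <<'E'
from h import *
np.set_printoptions(precision=1,suppress=True)
c=arc(0.72,158,3); 
move_l([c[0],c[1],c[2]+25],speed=250)
hit=move_l([c[0],c[1],c[2]-8],speed=30,stop_force=1.5)
p=np.array(read_tcp_pos()); print("touch",hit,p-c,np.array(read_force()))
dz=p[2]-c[2]
for th in np.linspace(0.72,0.06,10)[1:]:
    w=arc(th,158+7*(0.72-th)/.72,3); w[2]+=dz*th/.72-1
    move_l(w,speed=60)
    print(round(th,2),np.array(read_force()),end=" ")
w=arc(0,166,3); w[2]-=4
hit=move_l(w,speed=25,stop_force=8)
print("\nend",hit,np.array(read_tcp_pos()),np.array(read_force()),read_time())
s=snapshot("side"); cv2.imwrite("pics/closed.png",cv2.resize(s["pixels"][130:290,250:490],None,fx=3,fy=3,interpolation=cv2.INTER_CUBIC))
E
```

```text
Traceback (most recent call last):
rig.PlanningError: the arm cannot follow that straight line within its joint ranges
```

```bash
python3 - <<'E'
from h import *
np.set_printoptions(precision=2,suppress=True)
c=arc(0.72,158,3); print(c,np.array(read_tcp_pos()),np.array(read_q()))
for y in (YAW+np.pi,YAW,YAW+np.pi/2,YAW-np.pi/2):
  for z in(450,350,250,c[2]+25,c[2],80,64):
    s=ik([c[0],c[1],z],rot(y)); print(round(y,2),int(z),None if s is None else np.array(s))
s=ik([POST[0],POST[1],90],rot(YAW+np.pi)); print(s)
E
```

```text
[ 468.62 -226.71  166.44] [ 488.07 -222.99  449.96] [ 2.35 -1.32  0.08  0.   -2.97 -0.59]
3.33 450 [-0.07  0.03  0.05  0.   -1.58 -1.31]
3.33 350 [-0.07  0.05 -0.15  0.   -1.37 -1.31]
3.33 250 [-0.07  0.1  -0.32  0.   -1.15 -1.31]
3.33 191 [-0.07  0.15 -0.41  0.   -1.01 -1.31]
3.33 166 [-0.07  0.18 -0.44  0.   -0.95 -1.31]
3.33 80 [-0.07  0.28 -0.54  0.   -0.75 -1.31]
3.33 64 [-0.07  0.31 -0.55  0.   -0.71 -1.31]
0.19 450 [ 2.31 -1.31  0.05  0.   -2.93 -0.55]
0.19 350 [-0.07  0.05 -0.15  0.   -1.37  1.83]
0.19 250 [-0.07  0.1  -0.32  0.   -1.15  1.83]
0.19 191 [-0.07  0.15 -0.41  0.   -1.01  1.83]
0.19 166 [-0.07  0.18 -0.44  0.   -0.95  1.83]
0.19 80 [-0.07  0.28 -0.54  0.   -0.75  1.83]
0.19 64 [-0.07  0.31 -0.55  0.   -0.71  1.83]
1.76 450 [ 2.31 -1.31  0.05  0.   -2.93  1.02]
1.76 350 [-0.07  0.05 -0.15  0.   -1.37 -2.88]
1.76 250 [-0.07  0.1  -0.32  0.   -1.15 -2.88]
1.76 191 [-0.07  0.15 -0.41  0.   -1.01 -2.88]
1.76 166 [-0.07  0.18 -0.44  0.   -0.95 -2.88]
1.76 80 [-0.07  0.28 -0.54  0.   -0.75 -2.88]
1.76 64 [-0.07  0.31 -0.55  0.   -0.71 -2.88]
-1.38 450 [ 2.31 -1.31  0.05 -0.   -2.93 -2.12]
-1.38 350 [-0.07  0.05 -0.15  0.   -1.37  0.26]
-1.38 250 [-0.07  0.1  -0.32  0.   -1.15  0.26]
-1.38 191 [-0.07  0.15 -0.41  0.   -1.01  0.26]
-1.38 166 [-0.07  0.18 -0.44  0.   -0.95  0.26]
-1.38 80 [-0.07  0.28 -0.54  0.   -0.75  0.26]
-1.38 64 [-0.07  0.31 -0.55  0.   -0.71  0.26]
[-0.08  0.27 -0.54  0.   -0.77 -1.31]
```

I chose the folded-back arm configuration by mistake. I'll go back the way it came and take the forward one.

```bash
python3 - <<'E'
from h import *
np.set_printoptions(precision=1,suppress=True)
move_joints([1.563,-0.004,0.008,0,-1.583,-0.394])
c=arc(0.72,158,3); R=rot(YAW+np.pi)
s=ik([c[0],c[1],450],R); print(np.array(s)); assert s[1]>-0.5
move_joints(s); print(read_time(),np.array(read_force()))
move_l([c[0],c[1],c[2]+25],speed=250)
hit=move_l([c[0],c[1],c[2]-8],speed=30,stop_force=1.5)
p=np.array(read_tcp_pos()); print("touch",hit,p-c,np.array(read_force()))
dz=p[2]-c[2]
for th in np.linspace(0.72,0.06,8)[1:]:
    w=arc(th,158+7*(0.72-th)/.72,3); w[2]+=dz*th/.72-1
    move_l(w,speed=60)
    print(round(th,2),np.array(read_force()),end=" ")
w=arc(0,166,3); w[2]-=4
hit=move_l(w,speed=25,stop_force=8)
print("\nend",hit,np.array(read_tcp_pos()),np.array(read_force()),read_time())
s=snapshot("side"); cv2.imwrite("pics/closed.png",cv2.resize(s["pixels"][130:290,250:490],None,fx=3,fy=3,interpolation=cv2.INTER_CUBIC))
E
```

```text
[-0.1  0.   0.   0.  -1.6 -1.3]
11.5667 [ 0.4  0.5 -0.5]
touch True [-0.5 -0.1 -8.2] [-0.5 -0.9  1.3]
0.63 [-2.9 -0.2  0.3] 0.53 [-1.4  0.1  0.5] 0.44 [ 0.2 -0.6  0.7] 0.34 [ 0.4  0.4 -0.4] 0.25 [ 0.1 -0.6  0.6] 0.15 [ 0.9 -0.3  1. ] 0.06 [0.2 0.7 0.9] 
end True [ 421.5 -236.    63. ] [-0.8  2.   9.8] 16.9583
```

View pics/closed.png

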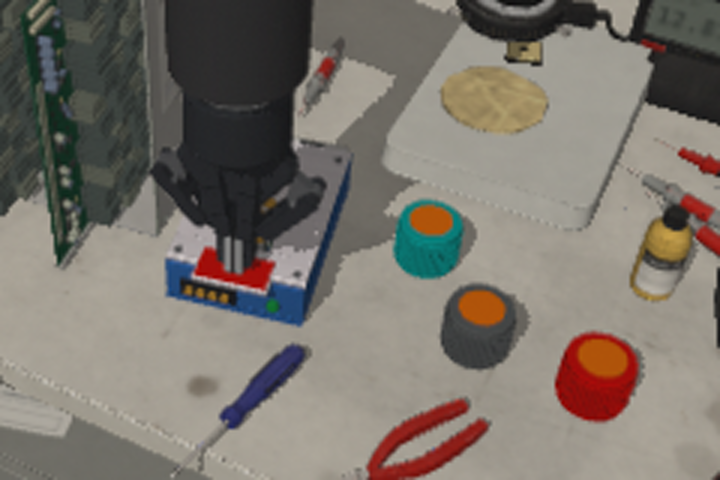

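The lid is shut: the tip sits at z=46, and the red lip plate at (235,268) in the crop lies flush on the box. Now I'll grasp the dark collar.

```bash
python3 - <<'E'
from h import *
np.set_printoptions(precision=1,suppress=True)
p=np.array(read_tcp_pos()); move_l([p[0],p[1],170],speed=200)
R=rot(np.deg2rad(-115)); C=[469.8,-413.8]
s=ik([*C,170],R); print(np.array(s)); assert s[1]>-0.5
move_joints(s); gripper_open()
print("open f",np.array(read_force()))
hit=move_l([*C,28],speed=120,stop_force=8); print(hit,np.array(read_tcp_pos()))
close_gripper(70)
print(read_opening(),read_gripper_force(),np.array(read_force()))
move_l([*C,150],speed=150)
print(read_opening(),np.array(read_force()),read_time())
for c in("side","top"):
    s=snapshot(c)
    for d in pinpoint("post_top",c)[:3]: print(c,round(d["score"],2),np.array(d["xy"]),onplane(s,*d["xy"],86))
    if c=="side": cv2.imwrite("pics/held.png",cv2.resize(s["pixels"][130:290,270:470],None,fx=3.75,fy=3.75,interpolation=cv2.INTER_CUBIC))
    P=cloud(s); k=(abs(P[...,0]-464)<40)&(abs(P[...,1]+227)<40)
    pc=P[k&(P[...,2]>72)&(P[...,2]<90)]; rc=P[k&(P[...,2]>56)&(P[...,2]<63)]
    print(c,"tip pts",len(pc),pc.mean(0) if len(pc) else 0,pc.max(0) if len(pc) else 0,"ring",len(rc),cv2.minEnclosingCircle(rc[:,:2].astype(np.float32)) if len(rc) else 0)
E
```

```text
[-0.4  0.3 -0.2  0.  -1.  -0. ]
open f [-0.2 -0.9 -0.2]
False [ 470.3 -414.1   28.8]
48.45772913942748 71.8806666880846 [0.1 1.2 5.9]
48.32318445517912 [ 1.  -0.  -1.9] 22.3667
side 0.61 [331.7 193.2] [ 460.1 -224.2   86. ]
side tip pts 44 [ 458.4 -229.    80. ] [ 466.7 -220.6   87.3] ring 176 ((461.3131408691406, -228.2186279296875), 26.972261428833008)
top 0.59 [328.9 211.1] [ 458.5 -228.4   86. ]
top 0.25 [397.2 206.9] [ 482.7 -433.4   86. ]
top tip pts 23 [ 461.7 -228.9   81.9] [ 470.5 -222.4   89.4] ring 76 ((462.1913146972656, -229.26673889160156), 26.578102111816406)
```

View pics/held.png

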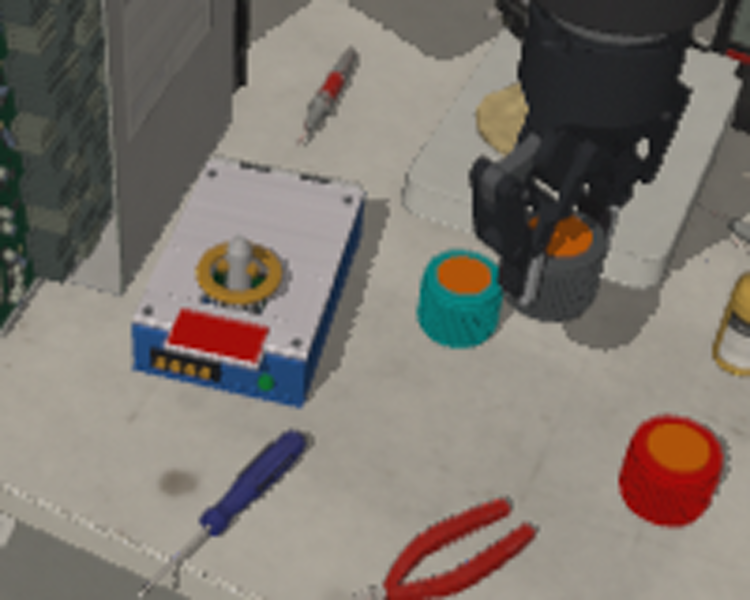

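Held correctly: the dark collar is at (555,265) in the crop, the lid is flat shut, and the post stands up through the ring at (238,245). Now I'll fit the collar on the post.

```bash
cat > k.py <<'E'
from h import *
np.set_printoptions(precision=1,suppress=True)
A0=np.deg2rad(-115)
def st(t=""): 
    p=np.array(read_tcp_pos()); print(t,p,np.array(read_force()),round(read_time(),1)); return p
E
python3 - <<'E'
from k import *
R=rot(A0-1.05); T=[461.8,-228.6]
s=ik([*T,150],R); print(np.array(s)); assert s[1]>-0.5
move_l([*T,150],R,speed=120); wait(.2); st("above")
move_l([*T,119],speed=100)
hit=move_l([*T,93],speed=25,stop_force=4); p=st(hit)
E
```

```text
[-0.1  0.2 -0.5  0.  -0.9 -1.4]
above [ 461.7 -228.9  149.9] [-0.2 -0.7 -1.8] 24.5
True [ 461.7 -228.6   98. ] [-0.8  0.3  7.2] 25.7
```

```bash
python3 - <<'E'
from k import *
T=[461.8,-228.6]; found=False
for a in np.arange(-1.05,1.25,0.14):
    R=rot(A0+a)
    if a>-1.05: move_l([*T,98.2],R,speed=40)
    f0=np.array(read_force())[2]
    hit=move_l([*T,91.5],speed=25,stop_force=4)
    p=np.array(read_tcp_pos()); print(round(a,2),hit,p[2].round(1),f0.round(1),np.array(read_force()),round(read_time(),1))
    if p[2]<94.5: found=True;break
    if read_time()>48: break
print(found)
E
```

```text
-1.05 True 97.8 7.2 [-3.4  3.4 12.6] 25.9
-0.91 True 97.9 0.6 [-2.9  2.6 10.4] 26.4
-0.77 True 97.9 1.3 [-1.3  2.  10.6] 26.9
-0.63 True 97.9 0.4 [-1.8  2.5  9.9] 27.4
-0.49 True 97.9 0.4 [-2.3  3.  11.3] 27.9
-0.35 True 97.8 0.0 [-3.6  2.5 10.5] 28.4
-0.21 True 97.7 0.4 [-1.9  2.5 11.2] 28.9
-0.07 True 97.2 -0.6 [-1.2  2.   8.3] 29.4
0.07 False 91.1 -1.7 [-0.1  1.  -1.3] 30.1
True
```

```bash
python3 - <<'E'
from k import *
T=[461.8,-228.6]
hit=move_l([*T,86],speed=25,stop_force=20); st(hit)
if not hit:
    hit=move_l([*T,77.5],speed=15,stop_force=20); st(hit)
wait(.5); st("hold"); print(read_opening(),read_gripper_force())
s=snapshot("side"); cv2.imwrite("pics/home.png",cv2.resize(s["pixels"][140:280,270:440],None,fx=4,fy=4,interpolation=cv2.INTER_CUBIC))
E
```

```text
False [ 462.1 -228.7   86.2] [-0.6  1.8  2.9] 30.5
True [ 462.1 -228.8   80.9] [-1.7  1.8 10. ] 31.0
hold [ 462.1 -228.7   80.9] [-1.5  2.6  9.8] 31.5
48.6443548059506 73.34602899849415
```

View pics/home.png

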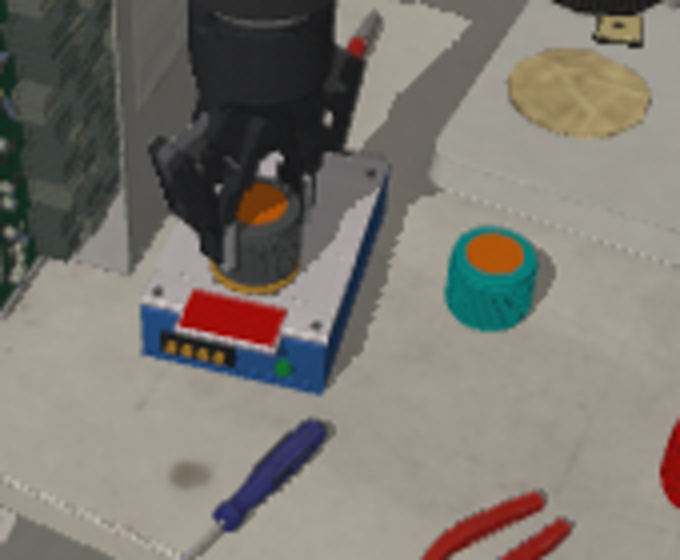

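At home height (98-17≈81 mm) and holding. I'll add some push for margin, then hand in.

```bash
python3 - <<'E'
from k import *
hit=move_l([461.9,-228.7,79.2],speed=6,stop_force=10); st(hit); wait(.4); p=st("hold")
if p[2]<81.2 and read_force()[2]>8: print(hand_in())
E
```

```text
True [ 462.1 -228.7   81. ] [-1.   1.8  9.2] 31.7
hold [ 462.1 -228.7   81. ] [-1.7  1.5  8.5] 32.1
the job is handed in; nothing more can be done
None
```

The job is handed in. The lid is closed and the dark collar is keyed over the pins, held down with about 9 N at TCP height 81.0 mm, which is the computed home height. The last attempt to add push stopped early, so the hold has little margin over the spring. The bystanders and look-alikes were not touched.

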